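# Load the vacuum box, seal its lid corner by corner and pump it down

## Robot

A 6-joint arm with a two-finger parallel gripper is mounted at the origin on the work surface. World frame = base frame: x ahead of the robot, y to its left, z up, the work surface at z = 0. Lengths are in m, angles in rad, forces in N, time in s.
With the tool pointing down it reaches from about 0.3 to 0.875 m from the base axis. Payload 6.4 kg.
Tool frame: the origin (TCP) lies on the centre line of the jaws, within the pads' length; the fingertips stand 25 mm ahead of it and the grasp point (between the pads) lies 6 mm ahead of it; z points along the fingers, y is the line along which they close (so a half turn about z gives the same grasp; the last joint's range is limited). The gripper opens to 85 mm and grips with 20 to 120 N. Pads are 22 mm wide; open, the fingers measure 114 mm over their backs; the gripper's body (76 mm by 85 mm) begins 54 mm behind the grasp point. The pads swing forward as they close: fully open they stand 13 mm farther back than shut.
Start: joints at [-1.356, 0.181, 1.607, -0, 1.354, -0.206], TCP at [0.235, -0.525, 0.256] pointing down, gripper open.
Joint ranges: [-2.99, 2.99], [-0.89, 2.07], [0.3, 2.58], [-1.14, 4.28], [0, 2.63], [-3.12, 3.12]. Speed limits (rad/s): [2.57, 2.57, 3.01, 3.14, 3.14, 3.14].

## Interface

Orientations are given as a unit quaternion [w, x, y, z].
In Python, from bench import get_obs, camera, hand_in, spot_in gives the robot as it stands.
- The arm moves only by the shell command python3 -m jog 'ROWS'. ROWS is JSON, one flat list of numbers, 7 for each row, row after row: the shift along the tool's x, y, z in m, then the turn, a rotation vector about the tool's x, y, z in rad, then the closure, from 0 (fully open) to 1 (shut). A call has 1 to 20 rows; each row is the pose to reach, as a shift and turn from the pose commanded when the call began, along the tool's axes at that moment; what a row does not reach only later rows make up. A row lasts 1/8 s, in which the tool goes at most 62.5 mm and 10.7 degrees, less where a joint would pass 70% of its speed; a pose out of reach is approached as far as the arm can. A call with a gripper value outside its range is refused whole. The fingers move at their own pace and stop on an object; the grip force is fixed at half the most. Time passes only in rows, so rows that repeat a pose let the fingers close. It gives the time, the measured TCP pose, the force, the opening and the grip force at its end, in the units of the state.
- get_obs(): the state, without advancing time (a new reading comes with each control period).
- camera(name): name is "scene" or "top" or "wrist"; returns a dict with "frame" (400x640x3 uint8, red, green, blue), "mtx" (3x3 intrinsics, pixels), "extrinsics" (4x4, takes a point from camera to world coordinates). Camera axes: x right, y up, looking along -z (the intrinsics and any distortion apply to the point x, -y, -z); pixel columns grow to the right and rows downward; lengths in m; the calibration is good to about 2 mm. A picture is of the moment at which its call begins. There is no depth.
- hand_in(): hands the job in; it is judged then, once.
Trained networks look in a picture, given as the dict that the camera call returned (one of the last four; its "shot" number tells which), for a name from the list of things; names that differ only in an ending like _2 or _b are one class to them, and where a whole thing is asked for, a point or a joint stands for the part that bears it (a point fixed in the world has none). Each returns a list of dicts, best first, with "confidence" (0 to 1); they miss things now and then, are a little off and sometimes report something else, mostly with a low value. They report only what shows in the picture. A call takes as long as a camera call. They do not tell look-alikes from the thing itself.
- spot_in(picture, name): "xyz" ([x, y, z] in m, in world coordinates, good to about 4 mm: the middle of the surface that is visible of it).
The state is a dict: "time_s": time; "q": joint angles; "dq": joint speeds; "joint_efforts": joint torques, N m; "eef_pos": TCP position; "eef_rot": TCP orientation; "wrist_force": force on the tool from outside, world axes, zero at the start; "torque": the same for the moment, N m; "opening": opening from 0.0 (shut) to 1.0 (fully open); "grasp_force": force on a finger pad.
Only numpy, scipy, OpenCV 4.12 (cv2) and the standard library are available. Lean on these libraries where they do the work, as an engineer would, in place of code of your own. Each camera call takes 0.05 s, during which the arm holds its last target. There are 200 camera calls.

## Task

Lay every wooden blank flat on the floor of the aluminium vacuum box, side by side and none on top of another, then set the lid on the box with its handle up and let go of it. Press the lid down corner by corner, one corner after another, until the gasket has gone in all round and the lid sits flat on the rim; after that give the foot pump beside the box three full strokes, pressing the pedal right down to its stop and letting it come fully back up each time. Last, turn the black valve lever between box and pump a quarter turn, to its stop, so that it lies across the pipe and the box stays shut off. Leave the hammer, paint brush, glue bottle and tape measure where they are.

Things in the scene. Friction and masses are not known exactly. Their poses are not given: they have to be found in the camera images.
- blank1: hardwood turning blank, a square bar 110 x 34 x 34 mm, about 95 g, lying on the bench (two or three of the four are there; an absent one reads None). Origin at its centre; own x axis along its 110 mm length
- blank2: hardwood turning blank, a square bar 110 x 34 x 34 mm, about 95 g, lying on the bench (two or three of the four are there; an absent one reads None). Origin at its centre; own x axis along its 110 mm length
- blank3: hardwood turning blank, a square bar 110 x 34 x 34 mm, about 95 g, lying on the bench (two or three of the four are there; an absent one reads None). Origin at its centre; own x axis along its 110 mm length
- blank4: hardwood turning blank, a square bar 110 x 34 x 34 mm, about 95 g, lying on the bench (two or three of the four are there; an absent one reads None). Origin at its centre; own x axis along its 110 mm length
- station: plywood station board, 240 (x) x 475 (y) x 18 mm, fixed to the bench, position and yaw vary; carries the vacuum box on its right half and the foot pump on its left. Origin on the bench; x away from the robot at yaw 0, y to the left (from box to pump), z up. Between them a brass pipe with a dial gauge (no higher than 64 mm) and a valve; the gap from box to pump base is 120 mm
- box_floor (a point): centre of the inner floor of the vacuum box, an open aluminium box; 26 mm above the bench; axes as the station's. Inside 140 mm (x) by 200 mm (y), 52 mm deep; walls 14 mm thick, outside 168 x 228 mm. Three blanks fit side by side, each lying along x, with their centres at y = -60, 0 and +60 mm
- box_rim (a point): centre of the box mouth at the level of the rim's flat top, 78 mm above the bench; axes as the station's. A black rubber gasket in the rim's groove, four corner sections, at first stands 6 mm proud. It is a tight fit: each corner section goes down only when that corner of the lid is pressed with more than 12 N (20 to 25 N does it surely) and stays where it was pressed
- lid: the box's lid, white plate 168 (x) x 228 (y) x 10 mm, about 0.45 kg, lying on the bench right of the box; either way round fits. Origin under its centre at the lower face of its lip, z up. Lip: frame 132 x 192 mm, z = 0 to 10 mm, enters the box mouth with 4 mm to spare on each side; plate z = 10 to 20 mm. Origin is 4 mm below rim level on the proud gasket, 10 mm below when home
- lid_handle (a point): middle of the lid's black bar handle: the bar is 16 mm wide (lid x), 106 mm long (lid y) and 14 mm high, its centre 58 mm above the lid's origin; 31 mm of free space between plate and bar, and 76 mm between its two posts
- lid_c0 (a point): press point on the lid's top face at a corner, lid coordinates (-76, -106) mm, right over that corner's gasket section. It stands 16 mm above rim level while the gasket there is proud, 10 mm when that corner is home
- lid_c1 (a point): press point on the lid's top face at a corner, lid coordinates (+76, -106) mm, right over that corner's gasket section. It stands 16 mm above rim level while the gasket there is proud, 10 mm when that corner is home
- lid_c2 (a point): press point on the lid's top face at a corner, lid coordinates (+76, +106) mm, right over that corner's gasket section. It stands 16 mm above rim level while the gasket there is proud, 10 mm when that corner is home
- lid_c3 (a point): press point on the lid's top face at a corner, lid coordinates (-76, +106) mm, right over that corner's gasket section. It stands 16 mm above rim level while the gasket there is proud, 10 mm when that corner is home
- pedal (a joint): foot pump pedal, hinged on the far side of the pump: 0 = fully up (sprung), grows as it is pressed down, stop at 0.40 rad (full stroke); the spring gives about 5.5 N at the tread when up and 14 N at the stop and brings it back up when let go
- tread (a point): middle of the top face of the pedal's black rubber tread (100 mm wide, 70 mm long), at the robot's end of the pedal, 190 mm from the hinge, left half of the station; 143 mm above the bench when up, 70 mm at the stop. It moves on an arc about pump_hinge; the pedal slopes up towards the robot by 0.42 rad when up and is almost level at the stop
- pump_hinge (a point): middle of the pedal's hinge pin, 60 mm above the bench; axes as the station's, the pin lies along y
- valve (a joint): isolating valve lever, level black bar 72 x 14 x 12 mm, turning about an upright axis; 0 = open, lying along the pipe and pointing to the station's -x (starts at 0 to 0.2); grows clockwise seen from above to its stop at 1.57 = closed, pointing to the station's +y. Stiff: it stays where it is left and needs about 3 N at its end
- valve_axis (a point): the valve lever's axis at lever height, 85 mm above the bench; axes as the station's. The lever spans 4 to 76 mm from this axis and 79 to 91 mm in height; nothing higher than 64 mm stands beneath its sweep; the edge of the box is 51 mm from the axis
- hammer: bystander: claw hammer, origin under it; to be left alone
- brush: bystander: paint brush, origin under it; to be left alone
- glue: bystander: glue bottle, origin under it; to be left alone
- tape: bystander: tape measure, origin under it; to be left alone
There are look-alikes about, which are no part of the job. Leave any blue or pink look-alike of the blank3 alone.

How it is judged:
On the way, in this order (a step that is already met when the one before it is completed fails the run):
1. every blank lies flat on the floor of the vacuum box, let go (x of blank1 in the frame of box_floor between -0.055 and 0.055 m and y of blank1 in the frame of box_floor between -0.088 and 0.088 m and z of blank1 in the frame of box_floor between 0.01 and 0.022 m and x of blank2 in the frame of box_floor between -0.055 and 0.055 m and y of blank2 in the frame of box_floor between -0.088 and 0.088 m and z of blank2 in the frame of box_floor between 0.01 and 0.022 m and x of blank3 in the frame of box_floor between -0.055 and 0.055 m and y of blank3 in the frame of box_floor between -0.088 and 0.088 m and z of blank3 in the frame of box_floor between 0.01 and 0.022 m and x of blank4 in the frame of box_floor between -0.055 and 0.055 m and y of blank4 in the frame of box_floor between -0.088 and 0.088 m and z of blank4 in the frame of box_floor between 0.01 and 0.022 m and contact force between the fingers and blank1 below 0.5 N and contact force between the fingers and blank2 below 0.5 N and contact force between the fingers and blank3 below 0.5 N and contact force between the fingers and blank4 below 0.5 N), for 0.3 s.
2. the lid rests on the proud gasket with its lip in the mouth of the box, let go (horizontal distance between lid and box_rim below 0.008 m and z of lid in the frame of box_rim between -0.008 and 0 m and angle between lid's own z axis and vertical below 0.06 rad and contact force between the fingers and lid below 0.5 N), for 0.3 s.
3. the lid goes in corner by corner: one corner is pressed well down while the opposite corner still stands up (((z of lid_c0 in the frame of box_rim below 0.0135 m and z of lid_c2 in the frame of box_rim above 0.0155 m) or (z of lid_c1 in the frame of box_rim below 0.0135 m and z of lid_c3 in the frame of box_rim above 0.0155 m) or (z of lid_c2 in the frame of box_rim below 0.0135 m and z of lid_c0 in the frame of box_rim above 0.0155 m) or (z of lid_c3 in the frame of box_rim below 0.0135 m and z of lid_c1 in the frame of box_rim above 0.0155 m))), for 0.05 s.
4. all four corners are home and the lid sits flat on the rim (z of each of lid_c0, lid_c1, lid_c2, lid_c3 in the frame of box_rim below 0.012 m and horizontal distance between lid and box_rim below 0.008 m), for 0.2 s.
5. pump stroke 1: the pedal is pressed down to its stop, with the valve still open (value of joint pedal above 0.36 rad and value of joint valve below 0.4 rad), for 0.1 s.
6. pump stroke 1: the pedal has come fully back up (value of joint pedal below 0.05 rad), for 0.1 s.
7. pump stroke 2: the pedal is pressed down to its stop, with the valve still open (all of step 5), for 0.1 s.
8. pump stroke 2: the pedal has come fully back up (value of joint pedal below 0.05 rad), for 0.1 s.
9. pump stroke 3: the pedal is pressed down to its stop, with the valve still open (all of step 7), for 0.1 s.
10. pump stroke 3: the pedal has come fully back up (value of joint pedal below 0.05 rad), for 0.1 s.
At the end, for the whole second after the job is handed in: Every blank lies in the box, its centre 10 to 22 mm above the box floor; the lid is centred within 8 mm on the box with every corner press point less than 12 mm above rim level (home is 10, proud 16); the pedal is back up (below 0.05 rad); the valve is closed (above 1.4 rad) (all of step 4 and x of blank1 in the frame of box_floor between -0.055 and 0.055 m and y of blank1 in the frame of box_floor between -0.088 and 0.088 m and z of blank1 in the frame of box_floor between 0.01 and 0.022 m and x of blank2 in the frame of box_floor between -0.055 and 0.055 m and y of blank2 in the frame of box_floor between -0.088 and 0.088 m and z of blank2 in the frame of box_floor between 0.01 and 0.022 m and x of blank3 in the frame of box_floor between -0.055 and 0.055 m and y of blank3 in the frame of box_floor between -0.088 and 0.088 m and z of blank3 in the frame of box_floor between 0.01 and 0.022 m and x of blank4 in the frame of box_floor between -0.055 and 0.055 m and y of blank4 in the frame of box_floor between -0.088 and 0.088 m and z of blank4 in the frame of box_floor between 0.01 and 0.022 m and value of joint valve above 1.4 rad and value of joint pedal below 0.05 rad and linear speed of lid below 0.02 m/s); the robot touches nothing.
It fails at once if the hammer, brush, glue bottle or tape measure is moved more than 5 cm (distance of any of hammer, brush, glue, tape from where it was at the start of the episode above 0.05 m).
Of blank1, blank2, blank3, blank4 only 2 to 3 are there at a start; the rules pass over those that are not, and their reading is None.
At some moment in a run one of blank1, blank2, blank3, blank4 may be knocked a few centimetres aside while the robot is not near it.
Once in a run the grip may slacken for a moment while it holds something.
It also fails if it takes over 200 s, if anything falls off the work surface, if the arm or the gripper's body presses on something with over 40 N, if the wrist force passes 120 N, or if a joint passes its speed limit or range.

## Working session

There is one attempt and no reset: what is moved stays moved. The work goes in short steps, Python scripts to look and compute and a shell command to move; the robot and the scene stay as the last step left them, time stands still between calls to the robot, and variables do not carry over. Pictures are saved under pics/ and viewed, at most 14 in all, crops included, and the job is handed in when it is done.

```bash
mkdir -p pics; ls; cat > h.py <<'E'
import numpy as np, cv2, json
from bench import get_obs, camera, hand_in, spot_in
from scipy.spatial.transform import Rotation as R
def proj(c,p):
    T=np.linalg.inv(c["extrinsics"]); q=T[:3,:3]@np.array(p)+T[:3,3]; q=q*[1,-1,-1]
    u=c["mtx"]@q; return u[:2]/u[2]
def ray(c,uv,z):
    d=np.linalg.inv(c["mtx"])@[uv[0],uv[1],1]; d=d*[1,-1,-1]
    T=np.array(c["extrinsics"]); d=T[:3,:3]@d; o=T[:3,3]
    return o+d*(z-o[2])/d[2]
def save(c,n): cv2.imwrite("pics/"+n,c["frame"][:,:,::-1])
def tool(): 
    o=get_obs(); q=o["eef_rot"]; return np.array(o["eef_pos"]),R.from_quat([q[1],q[2],q[3],q[0]])
E
python3 - <<'E'
from h import *
for n in ["top","scene"]:
    c=camera(n); save(c,n+"0.png"); print(c["extrinsics"], {k:v for k,v in c.items() if k not in("frame","extrinsics")})
    for k in ["blank1","lid","lid_handle","tread","pedal","valve","station","hammer","brush","glue","tape"]:
        try: print(n,k,[(np.round(d["xyz"],3).tolist(),round(d["confidence"],2)) for d in spot_in(c,k)])
        except Exception as e: print(k,e)
o=get_obs(); print(o)
E
```

```text
pics
[[ 0.00820763  0.98827208 -0.15248258  0.28979874]
 [-0.99988818  0.01001725  0.01110325 -0.01130722]
 [ 0.01250049  0.1523744   0.98824379  1.78246246]
 [ 0.          0.          0.          1.        ]] {'mtx': array([[488.65467631,   0.        , 322.54396048],
       [  0.        , 488.65467631, 206.01300091],
       [  0.        ,   0.        ,   1.        ]]), 'shot': 1}
top blank1 [([0.276, -0.198, 0.033], 0.91), ([0.417, -0.414, 0.034], 0.87), ([0.347, 0.039, 0.034], 0.87), ([0.404, -0.129, 0.036], 0.54), ([0.592, -0.242, 0.017], 0.38)]
top lid [([0.59, -0.244, 0.016], 0.71)]
top lid_handle [([0.592, -0.237, 0.019], 0.76)]
top tread [([0.581, 0.364, 0.112], 0.76), ([0.33, 0.42, 0.019], 0.68)]
top pedal [([0.578, 0.37, 0.113], 0.76)]
top valve [([0.591, -0.237, 0.018], 0.74), ([0.544, 0.246, 0.089], 0.6)]
top station [([0.581, 0.2, 0.025], 0.86), ([0.594, -0.245, 0.02], 0.73)]
top hammer []
top brush [([0.332, 0.421, 0.021], 0.59)]
top glue [([0.753, -0.109, 0.099], 0.64), ([0.332, 0.419, 0.021], 0.43)]
top tape [([0.341, 0.221, 0.063], 0.68), ([0.594, -0.24, 0.021], 0.52)
[... 1069 characters left out ...]
.2, 'q': array([-1.35628026e+00,  1.80745615e-01,  1.60696881e+00,  1.19601578e-05,
        1.35379963e+00, -2.06302200e-01]), 'dq': array([-7.68355928e-04, -2.34453534e-04, -1.68464879e-03,  9.98567375e-05,
        1.14952380e-04, -3.80103326e-04]), 'joint_efforts': array([-2.40078716e-04, -4.44844580e+01, -3.51689172e+01, -2.71151021e-04,
        7.23867106e-04,  2.03296213e-05]), 'eef_pos': array([ 0.23491699, -0.52485893,  0.25633416]), 'eef_rot': array([3.92751294e-05, 9.77945813e-01, 2.08858771e-01, 6.00123799e-06]), 'wrist_force': array([-0.2575349 , -0.23240748,  0.57970976]), 'torque': array([ 0.00104212,  0.03993604, -0.0270924 ]), 'grasp_force': 0.0, 'opening': 0.9969140698764866}
```

```bash
python3 - <<'E'
import cv2
a=cv2.imread("pics/top0.png"); cv2.imwrite("pics/t1.png",cv2.resize(a[60:400,140:540],(800,680))[:600])
E
```

```text
(no output)
```

View pics/t1.png

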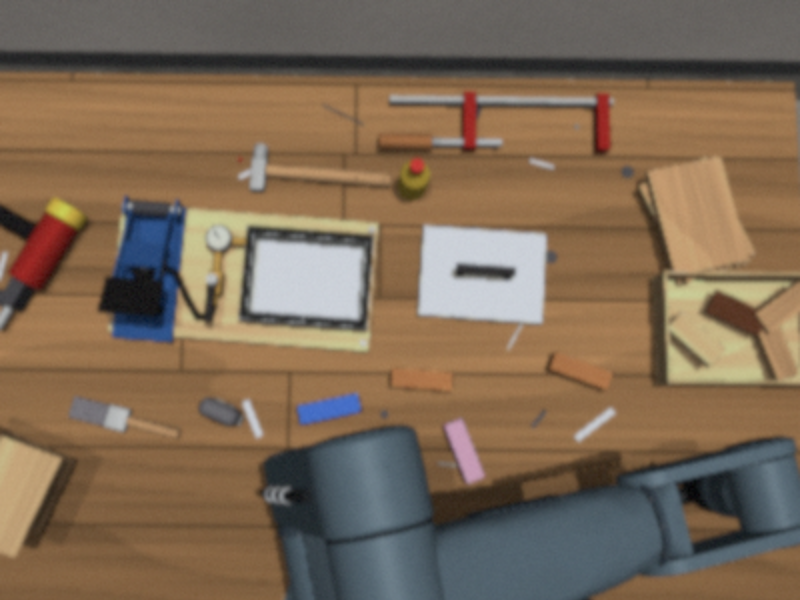

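View pics/scene0.png

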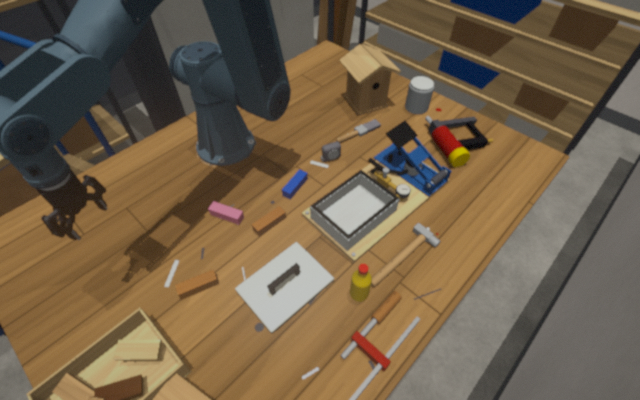

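Crop of the top view: two orange wooden blanks at crop (420,380) and (580,370); the blue (330,409) and pink (463,450) ones are look-alikes. The lid is at (482,273), the box at (307,277), the pedal at (133,295) and the valve lever at (210,297). The scene view agrees on two blanks. The two cameras disagree by about 13 mm, so I'll move the wrist camera over the first blank to settle it.

```bash
cat >> h.py <<'E'
def to(p,yaw=None):
    """shift/turn in tool axes to bring TCP to p, tool pointing straight down, tool y axis at world yaw (mod pi)"""
    t,r=tool()
    ycur=r.apply([0,1,0]); a=np.arctan2(ycur[1],ycur[0])
    if yaw is None: yaw=a
    d=(yaw-a+np.pi/2)%np.pi-np.pi/2; y=a+d
    Y=np.array([np.cos(y),np.sin(y),0]); Z=np.array([0,0,-1.]); G=R.from_matrix(np.c_[np.cross(Y,Z),Y,Z])
    print("shift",np.round(r.inv().apply(np.array(p)-t),4),"turn",np.round((r.inv()*G).as_rotvec(),3), "q6",round(get_obs()["q"][5],2))
E
python3 -m jog '[0.213,-0.022,0,0,0,-0.85,0,0.213,-0.022,0,0,0,-0.85,0,0.213,-0.022,0,0,0,-0.85,0,0.213,-0.022,0,0,0,-0.85,0,0.213,-0.022,0,0,0,-0.85,0,0.213,-0.022,0,0,0,-0.85,0,0.213,-0.022,0,0,0,-0.85,0]'
python3 - <<'E'
from h import *
pics=[camera("wrist"),camera("top"),camera("scene")]
save(pics[0],"w1.png"); save(pics[1],"top1.png")
for c in pics:
    for k in ["blank1","lid","tape"]: print(k,[(np.round(d["xyz"],3).tolist(),round(d["confidence"],2)) for d in spot_in(c,k)])
E
```

```text
time_s: 2.08
eef_pos: [0.42, -0.418, 0.2563]
eef_rot: [-0.0, 0.806, 0.592, -0.0]
wrist_force: [-0.5, -0.2, 0.5]
opening: 1.003
grasp_force: 0.0
blank1 [([0.255, -0.225, 0.033], 0.68), ([0.427, -0.411, 0.036], 0.67)]
lid [([0.58, -0.337, 0.018], 0.9)]
tape []
blank1 [([0.351, 0.027, 0.032], 0.71), ([0.319, -0.189, 0.034], 0.6), ([0.405, -0.128, 0.038], 0.58), ([0.426, -0.434, 0.034], 0.52), ([0.591, -0.244, 0.016], 0.31)]
lid [([0.593, -0.243, 0.018], 0.86), ([0.781, 0.086, 0.025], 0.56)]
tape [([0.342, 0.219, 0.06], 0.53), ([0.593, -0.242, 0.021], 0.35)]
blank1 [([0.418, -0.139, 0.036], 0.93), ([0.289, -0.209, 0.031], 0.91), ([0.427, -0.422, 0.033], 0.81), ([0.363, 0.023, 0.035], 0.58), ([0.608, 0.172, 0.024], 0.44)]
lid [([0.607, -0.254, 0.021], 0.96), ([0.773, -0.123, 0.094], 0.39)]
tape [([0.352, 0.216, 0.053], 0.79)]
```

View pics/w1.png

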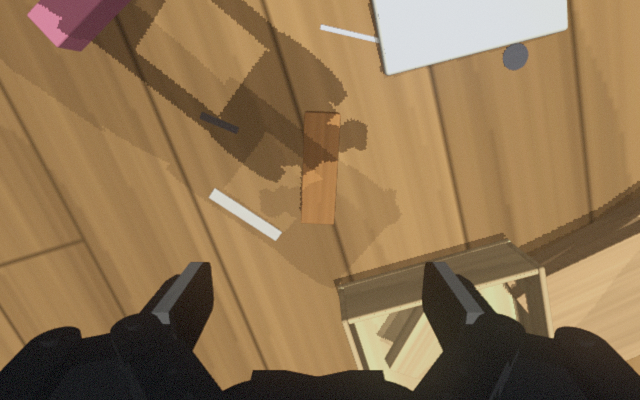

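The wrist image shows blank A with its top face centred near (320,167), nearly along the tool's x. The lid's corner is at (385,73) and the scrap tray at (440,310). I'll compute positions from the wrist image.

```bash
python3 - <<'E'
from h import *
c=camera("wrist")
g=cv2.cvtColor(c["frame"],cv2.COLOR_RGB2HSV)
print(c["mtx"][0]); print(np.round(c["extrinsics"],3))
P=[(305,111),(340,113),(334,224),(302,222)]
W=[ray(c,p,.034) for p in P]; print(np.round(W,4), np.round(np.mean(W,0),4))
print("len",np.linalg.norm((W[0]+W[1]-W[2]-W[3])/2),"wid",np.linalg.norm((W[0]+W[3]-W[1]-W[2])/2))
d=(W[0]+W[1]-W[2]-W[3]); print("yaw long",np.arctan2(d[1],d[0]))
t,r=tool(); 
print("tip px",proj(c,t+r.apply([0,0,.025])))
for n in("top","scene"):
    k=camera(n); print(n,proj(k,np.mean(W,0)))
    save(k,n+"2.png")
E
python3 - <<'E'
import cv2
a=cv2.imread("pics/top2.png"); b=cv2.imread("pics/scene2.png")
cv2.imwrite("pics/m.png",cv2.hconcat([cv2.resize(a[220:290,300:460],(800,350))]))
cv2.imwrite("pics/m.png",cv2.vconcat([cv2.resize(a[210:270,320:480],(800,300)),cv2.resize(b[200:260,160:320],(800,300))]))
E
```

```text
[356.62197586   0.         317.30894322]
[[ 0.955  0.283  0.084  0.442]
 [-0.295  0.916  0.273 -0.348]
 [ 0.001 -0.285  0.959  0.373]
 [ 0.     0.     0.     1.   ]]
[[ 0.4271 -0.3578  0.034 ]
 [ 0.4575 -0.3691  0.034 ]
 [ 0.4214 -0.472   0.034 ]
 [ 0.3911 -0.4604  0.034 ]] [ 0.4243 -0.4149  0.034 ]
len 0.10890934366677829 wid 0.03236955451358456
yaw long 1.2335080846359938
tip px [317.25895922 269.19200747]
top [429.24430917 244.36164174]
scene [195.66609624 281.64395738]
```

View pics/m.png

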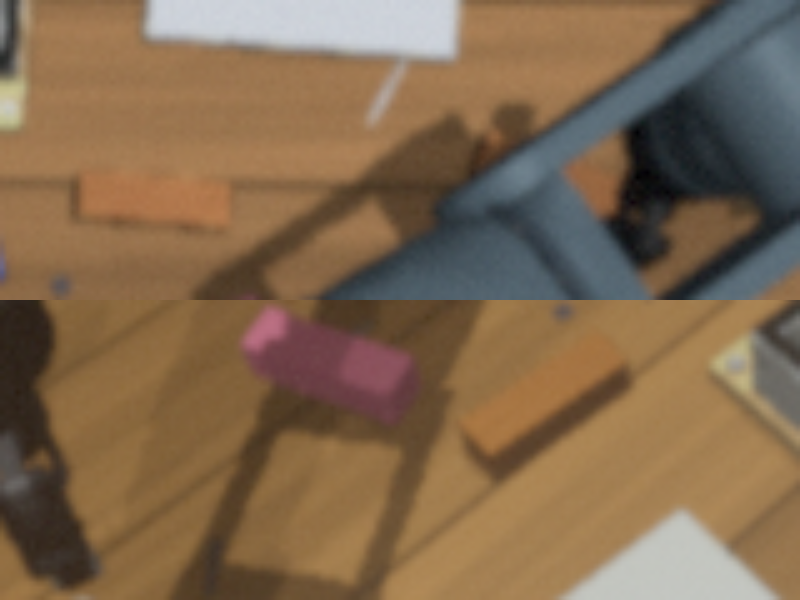

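```bash
python3 - <<'E'
from h import *
to((.4243,-.4149,.030),1.2335-np.pi/2)
E
```

```text
shift [0.0039 0.0029 0.2263] turn [-0.     0.     0.037] q6 -0.68
```

```bash
python3 -m jog '[0.004,0.003,0.06,0,0,0.037,0,0.004,0.003,0.12,0,0,0.037,0,0.004,0.003,0.18,0,0,0.037,0,0.004,0.003,0.21,0,0,0.037,0,0.004,0.003,0.226,0,0,0.037,0,0.004,0.003,0.226,0,0,0.037,0,0.004,0.003,0.226,0,0,0.037,1,0.004,0.003,0.226,0,0,0.037,1,0.004,0.003,0.226,0,0,0.037,1,0.004,0.003,0.226,0,0,0.037,1,0.004,0.003,0.226,0,0,0.037,1,0.004,0.003,0.226,0,0,0.037,1]'
python3 - <<'E'
from h import *
c=camera("top")
for k in ["station","valve","tread"]: print(k,[(np.round(d["xyz"],3).tolist(),round(d["confidence"],2)) for d in spot_in(c,k)])
E
```

```text
time_s: 4.32
eef_pos: [0.425, -0.4157, 0.0317]
eef_rot: [0.001, 0.816, 0.579, -0.0]
wrist_force: [-1.0, 0.7, 7.5]
opening: 0.391
grasp_force: 61.8
station [([0.577, 0.2, 0.028], 0.83)]
valve [([0.343, 0.217, 0.062], 0.65), ([0.577, 0.204, 0.028], 0.6)]
tread [([0.582, 0.367, 0.109], 0.94), ([0.577, 0.196, 0.024], 0.28)]
```

```bash
python3 - <<'E'
from h import *
c=camera("top")
b=ray(c,(293.5,198.5),.078); print(b)
k=[ray(c,(140+u/2,60+v/2),.078) for u,v in((247,227),(376,235),(368,328),(241,321))]; print(np.round(k,3),np.mean(k,0))
to((b[0]-.03,b[1],.31),np.pi/2-.075)
E
```

```text
[0.57862416 0.0724449  0.078     ]
[[ 0.668  0.181  0.078]
 [ 0.656 -0.049  0.078]
 [ 0.489 -0.036  0.078]
 [ 0.499  0.187  0.078]] [0.57792003 0.07059348 0.078     ]
shift [ 0.5012 -0.0442 -0.2791] turn [ 0.003 -0.     1.309] q6 -0.64
```

```bash
python3 -m jog '[0,0,-0.06,0,0,0,1,0,0,-0.12,0,0,0,1,0.02,0,-0.18,0,0,0.13,1,0.06,0,-0.24,0,0,0.3,1,0.12,-0.01,-0.279,0,0,0.48,1,0.18,-0.015,-0.279,0,0,0.66,1,0.24,-0.02,-0.279,0,0,0.84,1,0.3,-0.025,-0.279,0,0,1.02,1,0.36,-0.03,-0.279,0,0,1.2,1,0.42,-0.036,-0.279,0,0,1.309,1,0.47,-0.04,-0.279,0,0,1.309,1,0.501,-0.044,-0.279,0,0,1.309,1,0.501,-0.044,-0.279,0,0,1.309,1,0.501,-0.044,-0.279,0,0,1.309,1]'
python3 - <<'E'
from h import *
c=camera("wrist"); save(c,"w3.png")
for k in ["blank1","station","valve","tread"]: print(k,[(np.round(d["xyz"],3).tolist(),round(d["confidence"],2)) for d in spot_in(c,k)])
E
```

```text
time_s: 6.32
eef_pos: [0.5482, 0.0723, 0.309]
eef_rot: [0.0, 0.999, -0.037, -0.0]
wrist_force: [-0.6, 0.1, -1.3]
opening: 0.39
grasp_force: 60.8
blank1 [([0.315, -0.191, 0.034], 0.73), ([0.57, 0.07, 0.312], 0.68), ([0.414, -0.123, 0.04], 0.56)]
station [([0.611, 0.213, 0.027], 0.66)]
valve [([0.541, 0.242, 0.09], 0.7)]
tread [([0.597, 0.328, 0.102], 0.61), ([0.605, -0.197, 0.017], 0.22)]
```

View pics/w3.png

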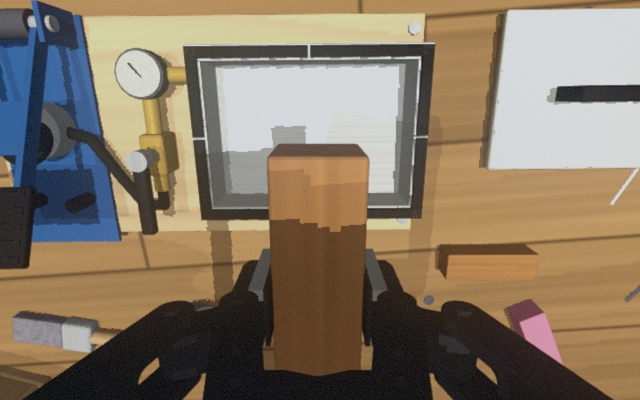

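Wrist view: blank A is held straight. The box rim corners are at (184,46), (434,44), (423,217) and (201,220), the valve pivot at (140,162) and its lever end at (149,234). Blank B is at (490,262) and the lid handle starts at (557,94).

```bash
python3 - <<'E'
from h import *
c=camera("wrist")
for z in(.078,.084):
    W=np.array([ray(c,p,z) for p in((184,46),(434,44),(423,217),(201,220))]); m=W.mean(0)
    y=(W[0]+W[3]-W[1]-W[2]); x=W[0]+W[1]-W[2]-W[3]
    print(np.round(m,4),"len y",np.linalg.norm(y)/2,"x",np.linalg.norm(x)/2,"yaw",np.arctan2(-y[0],y[1]),np.arctan2(x[1],x[0]))
B=np.array([ray(c,p,.034) for p in((440,246),(532,247),(537,252),(443,254))]);
B=[ray(c,p,.034) for p in((440,247),(535,250))];print(B)
print("valve",ray(c,(140,162),.091),ray(c,(149,234),.085))
print([ray(c,p,.018) for p in ((425,12),(411,231))])
E
```

```text
[0.5824 0.076  0.078 ] len y 0.22721689553891483 x 0.16537668582969414 yaw -0.06577359984077998 -0.06489441362417599
[0.5831 0.0758 0.084 ] len y 0.22329887962448583 x 0.16252501194593894 yaw -0.06577359984077986 -0.0648944136241759
[array([ 0.43708653, -0.06614336,  0.034     ]), array([ 0.42448036, -0.17942803,  0.034     ])]
valve [0.57346581 0.23875416 0.091     ] [0.49838528 0.24886037 0.085     ]
[array([ 0.69467405, -0.05061184,  0.018     ]), array([ 0.45362654, -0.03572907,  0.018     ])]
```

```bash
cat >> h.py <<'E'
BC=np.array([.5824,.076]); BY=-.065
def st(x,y): c,s=np.cos(BY),np.sin(BY); return BC+np.array([c*x-s*y,s*x+c*y])
E
python3 - <<'E'
from h import *
to((*st(0,.042),.059),np.pi/2+BY)
E
```

```text
shift [ 0.0329 -0.0491  0.2503] turn [ 0.    -0.    -0.012] q6 1.56
```

```bash
python3 -m jog '[0.033,-0.049,0.03,0,0,-0.012,1,0.033,-0.049,0.09,0,0,-0.012,1,0.033,-0.049,0.15,0,0,-0.012,1,0.033,-0.049,0.2,0,0,-0.012,1,0.033,-0.049,0.23,0,0,-0.012,1,0.033,-0.049,0.251,0,0,-0.012,1,0.033,-0.049,0.251,0,0,-0.012,1,0.033,-0.049,0.251,0,0,-0.012,0.45,0.033,-0.049,0.251,0,0,-0.012,0.45,0.033,-0.049,0.251,0,0,-0.012,0.45,0.033,-0.049,0.2,0,0,-0.012,0.45,0.033,-0.049,0.14,0,0,-0.012,0.45,0.033,-0.049,0.08,0,0,-0.012,0.45,0.033,-0.049,0.02,0,0,-0.012,0,0.033,-0.049,0.0,0,0,-0.012,0,0.033,-0.049,0.0,0,0,-0.012,0]'
python3 - <<'E'
from h import *
B=(np.array([.43708653,-.06614336])+[.42448036,-.17942803])/2+np.array([-.017,.002])
print(B); to((*B,.25),-.11)
E
```

```text
time_s: 8.62
eef_pos: [0.586, 0.119, 0.3119]
eef_rot: [-0.0, 1.0, -0.032, 0.002]
wrist_force: [-0.0, -0.2, -0.3]
opening: 0.998
grasp_force: 0.0
[ 0.41378344 -0.12078569]
shift [-0.1571  0.2502  0.061 ] turn [ 0.003 -0.004 -1.524] q6 1.64
```

```bash
python3 -m jog '[-0.03,0.05,0.01,0,0,-0.18,0,-0.06,0.1,0.02,0,0,-0.36,0,-0.09,0.15,0.03,0,0,-0.54,0,-0.12,0.2,0.04,0,0,-0.72,0,-0.157,0.25,0.06,0,0,-0.9,0,-0.157,0.25,0.061,0,0,-1.08,0,-0.157,0.25,0.061,0,0,-1.26,0,-0.157,0.25,0.061,0,0,-1.44,0,-0.157,0.25,0.061,0,0,-1.524,0,-0.157,0.25,0.061,0,0,-1.524,0]'
python3 - <<'E'
from h import *
c=camera("wrist"); save(c,"w4.png"); k=camera("top"); save(k,"top4.png")
for p in (c,k): print([(np.round(d["xyz"],3).tolist(),round(d["confidence"],2)) for d in spot_in(p,"blank1")])
E
```

```text
time_s: 9.88
eef_pos: [0.4117, -0.1202, 0.2466]
eef_rot: [-0.001, 0.745, 0.667, -0.0]
wrist_force: [0.2, -0.1, 1.0]
opening: 1.0
grasp_force: 0.0
[([0.356, 0.011, 0.033], 0.96), ([0.299, -0.193, 0.034], 0.93), ([0.41, -0.126, 0.038], 0.62), ([0.563, -0.012, 0.026], 0.32)]
[([0.275, -0.205, 0.033], 0.72), ([0.578, 0.115, 0.06], 0.7), ([0.403, -0.096, 0.034], 0.64), ([0.348, 0.05, 0.036], 0.59)]
```

View pics/w4.png

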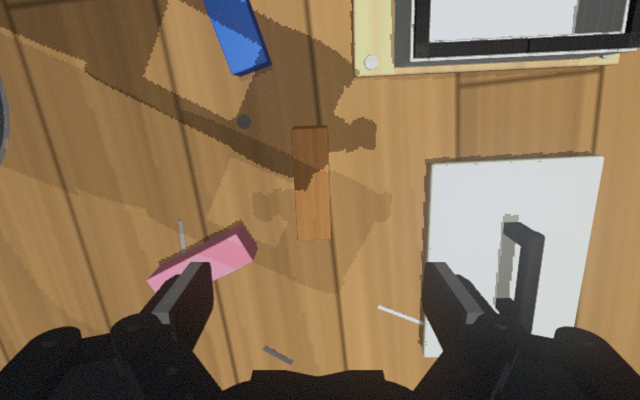

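Blank B's top face corners are at (292,127), (327,126), (330,240) and (297,240). The pink look-alike's corner at (255,245) is close, so I'll descend with a narrower opening.

```bash
python3 - <<'E'
from h import *
c=camera("wrist")
W=[ray(c,p,.034) for p in ((292,127),(327,126),(330,240),(297,240))]; m=np.mean(W,0); d=W[0]+W[1]-W[2]-W[3]
y=np.arctan2(d[1],d[0]); print(m,y)
to((m[0],m[1],.031),y-np.pi/2)
# lid seen here: plate top z=.02
L=[ray(c,p,.02) for p in ((428,160),(603,156))]; print("lid corners",np.round(L,4))
print("handle top far end ends", ray(c,(525,228),.065), ray(c,(525,333),.065))
E
```

```text
[ 0.40594561 -0.12943907  0.034     ] 1.489399414283369
shift [-0.0097 -0.0054  0.2169] turn [-0.001 -0.    -0.03 ] q6 -0.45
lid corners [[ 0.521  -0.1197  0.02  ]
 [ 0.6898 -0.1346  0.02  ]]
handle top far end ends [ 0.59275216 -0.18151788  0.065     ] [ 0.59868851 -0.29301754  0.065     ]
```

```bash
python3 -m jog '[-0.01,-0.005,0.04,0,0,-0.03,0.35,-0.01,-0.005,0.1,0,0,-0.03,0.35,-0.01,-0.005,0.15,0,0,-0.03,0.35,-0.01,-0.005,0.19,0,0,-0.03,0.35,-0.01,-0.005,0.216,0,0,-0.03,0.35,-0.01,-0.005,0.216,0,0,-0.03,0.35,-0.01,-0.005,0.216,0,0,-0.03,1,-0.01,-0.005,0.216,0,0,-0.03,1,-0.01,-0.005,0.216,0,0,-0.03,1,-0.01,-0.005,0.216,0,0,-0.03,1,-0.01,-0.005,0.216,0,0,-0.03,1]'
python3 - <<'E'
from h import *
to((*st(0,-.042),.25),np.pi/2+BY)
E
```

```text
time_s: 11.5
eef_pos: [0.4077, -0.1307, 0.0336]
eef_rot: [0.001, 0.735, 0.678, 0.0]
wrist_force: [-0.7, 1.0, 8.5]
opening: 0.389
grasp_force: 61.3
shift [ 0.1777  0.1588 -0.2162] turn [ 3.000e-03 -1.000e-03  1.556e+00] q6 -0.51
```

```bash
python3 -m jog '[0,0,-0.06,0,0,0,1,0,0,-0.12,0,0,0,1,0,0,-0.18,0,0,0.18,1,0.03,0.03,-0.216,0,0,0.36,1,0.06,0.06,-0.216,0,0,0.54,1,0.1,0.09,-0.216,0,0,0.72,1,0.14,0.12,-0.216,0,0,0.9,1,0.178,0.159,-0.216,0,0,1.08,1,0.178,0.159,-0.216,0,0,1.26,1,0.178,0.159,-0.216,0,0,1.44,1,0.178,0.159,-0.216,0,0,1.556,1,0.178,0.159,-0.216,0,0,1.556,1]'
python3 - <<'E'
from h import *
print(get_obs()["opening"]);to((*st(0,-.042),.059),np.pi/2+BY)
c=camera("wrist"); save(c,"w5.png"); print([(np.round(d["xyz"],3).tolist(),round(d["confidence"],2)) for d in spot_in(c,"blank1")])
E
```

```text
time_s: 13.0
eef_pos: [0.5791, 0.0348, 0.2484]
eef_rot: [-0.0, 0.999, -0.032, -0.0]
wrist_force: [0.2, -0.3, -1.7]
opening: 0.383
grasp_force: 65.5
0.3826826950881687
shift [0.0007 0.0007 0.1894] turn [-0.     0.     0.001] q6 1.49
[([0.6, 0.037, 0.25], 0.86), ([0.592, 0.116, 0.061], 0.84), ([0.369, -0.006, 0.034], 0.82), ([0.622, 0.175, 0.025], 0.63)]
```

View pics/w5.png

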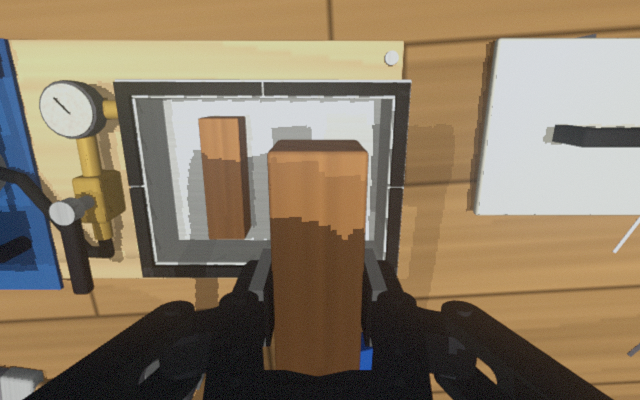

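Blank A lies flat and straight in the box at (223,178). Blank B is held straight, so I'll place it.

```bash
python3 -m jog '[0.001,0.001,0.06,0,0,0,1,0.001,0.001,0.11,0,0,0,1,0.001,0.001,0.15,0,0,0,1,0.001,0.001,0.175,0,0,0,1,0.001,0.001,0.189,0,0,0,1,0.001,0.001,0.189,0,0,0,1,0.001,0.001,0.189,0,0,0,0.45,0.001,0.001,0.189,0,0,0,0.45,0.001,0.001,0.189,0,0,0,0.45,0.001,0.001,0.14,0,0,0,0.45,0.001,0.001,0.08,0,0,0,0.45,0.001,0.001,0.02,0,0,0,0.45,-0.03,0.03,-0.04,0,0,0,0,-0.06,0.06,-0.06,0,0,0,0,-0.08,0.08,-0.06,0,0,0,0,-0.08,0.08,-0.06,0,0,0,0,-0.08,0.08,-0.06,0,0,0,0]'
python3 - <<'E'
from h import *
c=camera("wrist"); save(c,"w6.png"); np.save("w6.npy",c["extrinsics"])
t=camera("top");s=camera("scene")
for k in (c,t,s): print([(np.round(d["xyz"],3).tolist(),round(d["confidence"],2)) for d in spot_in(k,"blank1")],"lid",[(np.round(d["xyz"],3).tolist(),round(d["confidence"],2)) for d in spot_in(k,"lid_handle")])
print(tool()[0])
E
```

```text
time_s: 15.22
eef_pos: [0.4945, -0.0397, 0.3082]
eef_rot: [-0.0, 0.999, -0.033, 0.0]
wrist_force: [-0.2, 0.9, 0.3]
opening: 1.001
grasp_force: 0.0
[([0.589, 0.111, 0.06], 0.87), ([0.36, 0.034, 0.033], 0.75), ([0.588, 0.032, 0.062], 0.68)] lid [([0.584, -0.232, 0.023], 0.61), ([0.587, 0.034, 0.062], 0.48)]
[([0.274, -0.2, 0.031], 0.76), ([0.579, 0.115, 0.059], 0.54)] lid [([0.591, -0.247, 0.018], 0.84)]
[([0.585, 0.103, 0.058], 0.86), ([0.587, 0.025, 0.058], 0.7), ([0.288, -0.207, 0.032], 0.59), ([0.359, 0.023, 0.035], 0.58)] lid [([0.609, -0.252, 0.022], 0.58), ([0.598, 0.354, 0.103], 0.47)]
[ 0.49433955 -0.03972588  0.30806295]
```

View pics/w6.png

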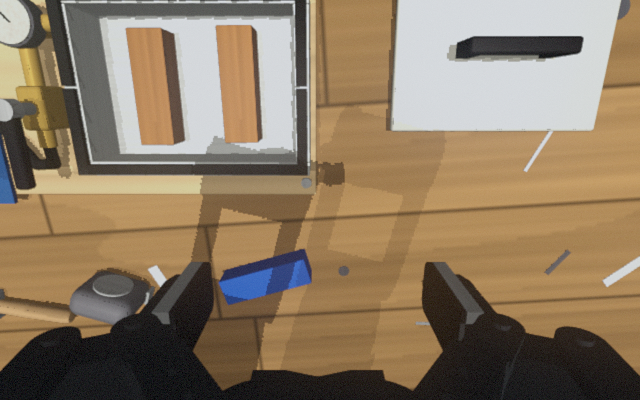

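Both blanks lie side by side in the box, at (152,85) and (238,85). The lid with its handle is at (505,60). Next I'll move above the handle.

```bash
python3 - <<'E'
from h import *
to((.5955,-.2395,.22),-.088)
E
```

```text
shift [0.1139 0.1928 0.088 ] turn [-0.     0.    -1.548] q6 1.32
```

```bash
python3 -m jog '[0.03,0.06,0,0,0,-0.18,0,0.06,0.12,0.02,0,0,-0.36,0,0.09,0.16,0.04,0,0,-0.54,0,0.114,0.193,0.06,0,0,-0.72,0,0.114,0.193,0.088,0,0,-0.9,0,0.114,0.193,0.088,0,0,-1.08,0,0.114,0.193,0.088,0,0,-1.26,0,0.114,0.193,0.088,0,0,-1.44,0,0.114,0.193,0.088,0,0,-1.548,0,0.114,0.193,0.088,0,0,-1.548,0]'
python3 - <<'E'
from h import *
c=camera("wrist"); save(c,"w7.png"); print([(np.round(d["xyz"],3).tolist(),round(d["confidence"],2)) for d in spot_in(c,"lid_handle")])
print(tool()[0])
E
```

```text
time_s: 16.92
eef_pos: [0.5954, -0.2399, 0.2201]
eef_rot: [-0.0, 0.738, 0.675, -0.0]
wrist_force: [0.4, -0.2, -0.2]
opening: 1.001
grasp_force: 0.0
[([0.601, -0.219, 0.022], 0.77)]
[ 0.59545135 -0.23990762  0.22016823]
```

View pics/w7.png

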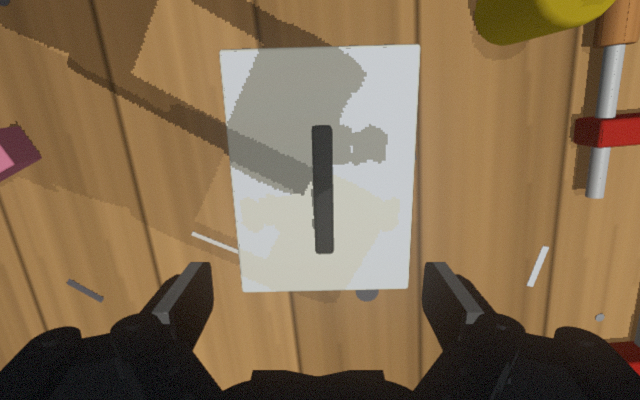

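The lid plate's corners are at (221,49), (419,45), (408,288) and (242,292). The handle runs from (322,126) to (324,253).

```bash
python3 - <<'E'
from h import *
c=camera("wrist")
W=np.array([ray(c,p,.02) for p in((221,50),(419,45),(408,289),(242,292))]); m=W.mean(0)
x=W[1]+W[2]-W[0]-W[3]; y=W[0]+W[1]-W[2]-W[3]
print(np.round(W,4),"c",m,np.linalg.norm(x)/2,np.linalg.norm(y)/2,np.arctan2(x[1],x[0]),np.arctan2(-y[0],y[1]))
H=[ray(c,p,.065) for p in((321.5,125.5),(324.5,254))]; h=np.mean(H,0); print(H,h,np.linalg.norm(H[0]-H[1]))
to((*(h[:2]+m[:2])/2,.064),np.arctan2(x[1],x[0]))
E
```

```text
[[ 0.5265 -0.1244  0.02  ]
 [ 0.6889 -0.1352  0.02  ]
 [ 0.6759 -0.3602  0.02  ]
 [ 0.5101 -0.3486  0.02  ]] c [ 0.60036054 -0.24209553  0.02      ] 0.1644480593843705 0.225049802285814 -0.06808082308386636 -0.06524374478049305
[array([ 0.60342008, -0.1889362 ,  0.065     ]), array([ 0.59684912, -0.29363728,  0.065     ])] [ 0.6001346  -0.24128674  0.065     ] 0.10490707645508117
shift [-0.0013  0.005   0.1562] turn [-0.    -0.    -0.022] q6 -0.48
```

```bash
python3 -m jog '[-0.001,0.005,0.05,0,0,-0.022,0.3,-0.001,0.005,0.1,0,0,-0.022,0.3,-0.001,0.005,0.14,0,0,-0.022,0.3,-0.001,0.005,0.156,0,0,-0.022,0.3,-0.001,0.005,0.156,0,0,-0.022,0.3,-0.001,0.005,0.156,0,0,-0.022,1,-0.001,0.005,0.156,0,0,-0.022,1,-0.001,0.005,0.156,0,0,-0.022,1,-0.001,0.005,0.156,0,0,-0.022,1,-0.001,0.005,0.156,0,0,-0.022,1,-0.001,0.005,0.156,0,0,-0.022,1]'
python3 -m jog '[0,0,-0.04,0,0,0,1,0,0,-0.1,0,0,0,1,0,0,-0.15,0,0,0,1,0,0,-0.2,0,0,0,1,0,0,-0.2,0,0,0,1]'
python3 - <<'E'
from h import *
to((*BC,.264),BY)
E
```

```text
time_s: 18.45
eef_pos: [0.6011, -0.242, 0.0663]
eef_rot: [0.001, 0.73, 0.683, 0.0]
wrist_force: [-1.4, 0.9, 6.7]
opening: 0.171
grasp_force: 60.1
time_s: 19.08
eef_pos: [0.6023, -0.2425, 0.2697]
eef_rot: [0.005, 0.73, 0.683, 0.001]
wrist_force: [0.3, -0.7, -6.3]
opening: 0.174
grasp_force: 59.9
shift [ 0.3165 -0.0409  0.0039] turn [ 0.008  0.005 -0.001] q6 -0.5
```

```bash
python3 -m jog '[0.06,-0.008,0,0,0,0,1,0.12,-0.016,0,0,0,0,1,0.18,-0.024,0,0,0,0,1,0.24,-0.032,0,0,0,0,1,0.29,-0.039,0,0,0,0,1,0.3165,-0.041,0.0,0,0,0,1,0.3165,-0.041,0,0,0,0,1,0.3165,-0.041,0,0,0,0,1]'
python3 - <<'E'
from h import *
c={"extrinsics":np.load("w6.npy"),"mtx":camera("wrist")["mtx"]}
for z in(.078,.084):
    a,b=ray(c,(81,176),z),ray(c,(310,176),z); print(a,b,np.linalg.norm(a-b))
print("expect",st(-.084,.114),st(-.084,-.114), "inner", st(.07,-.1))
to((*BC,.16),BY)
t,r=tool(); print(r.as_matrix()[:,2])
E
```

```text
time_s: 20.08
eef_pos: [0.5794, 0.0767, 0.2624]
eef_rot: [-0.001, 0.73, 0.683, -0.001]
wrist_force: [0.3, 0.3, -5.7]
opening: 0.17
grasp_force: 59.9
[0.50573034 0.19558788 0.078     ] [ 0.49096456 -0.03148595  0.078     ] 0.22755340126380502
[0.50678998 0.19144637 0.084     ] [ 0.49227966 -0.03169907  0.084     ] 0.2236167191979945
expect [0.50598217 0.19521542] [ 0.4911726 -0.0323031] inner [ 0.64575675 -0.02833562]
shift [-1.000e-04  3.000e-03  1.028e-01] turn [-0.002  0.    -0.002] q6 -0.0
[-2.38516700e-03 -2.53804529e-04 -9.99997123e-01]
```

```bash
python3 -m jog '[0,0.0035,0.03,0,0,0,1,0,0.0035,0.07,0,0,0,1,0,0.0035,0.1,0,0,0,1,0,0.0035,0.1,0,0,0,1,0,0.0035,0.108,0,0,0,1,0,0.0035,0.114,0,0,0,1,0,0.0035,0.118,0,0,0,1,0,0.0035,0.118,0,0,0,1]'
python3 - <<'E'
from h import *
c=camera("scene"); save(c,"s8.png"); cv2.imwrite("pics/s8.png",cv2.resize(c["frame"][130:270,260:480,::-1],(800,510),interpolation=cv2.INTER_CUBIC))
E
```

```text
time_s: 21.12
eef_pos: [0.5837, 0.0769, 0.1463]
eef_rot: [-0.0, 0.73, 0.683, -0.0]
wrist_force: [-0.3, -0.3, -4.4]
opening: 0.174
grasp_force: 59.8
```

View pics/s8.png

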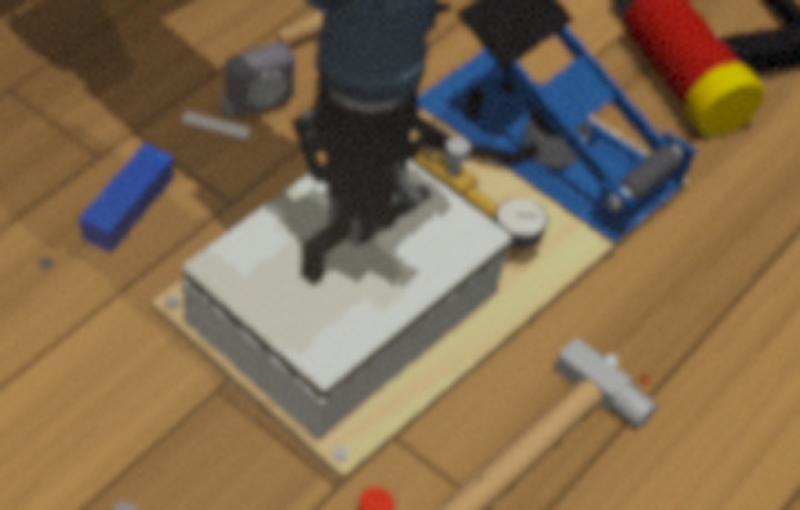

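The lid hangs aligned just above the rim. I'll lower the last few millimetres, release and rise.

```bash
python3 -m jog '[0,0,0.003,0,0,0,1,0,0,0.006,0,0,0,1,0,0,0.006,0,0,0,1,0,0,0.006,0,0,0,0.6,0,0,0.006,0,0,0,0.5,0,0,0.006,0,0,0,0.5,0,0,-0.03,0,0,0,0.5,0,0,-0.08,0,0,0,0.5,0,0,-0.1,0,0,0,0.5,-0.03,0,-0.14,0,0,0,0.5,-0.06,0,-0.14,0,0,0,0.5,-0.06,0,-0.14,0,0,0,0.5]'
python3 - <<'E'
from h import *
c=camera("wrist"); save(c,"w9.png")
t,r=tool(); print(t)
E
```

```text
time_s: 22.68
eef_pos: [0.58, 0.0153, 0.2871]
eef_rot: [0.001, 0.731, 0.682, 0.0]
wrist_force: [-0.5, -0.3, -0.3]
opening: 0.503
grasp_force: 0.0
[0.57976173 0.01642958 0.28645269]
```

View pics/w9.png

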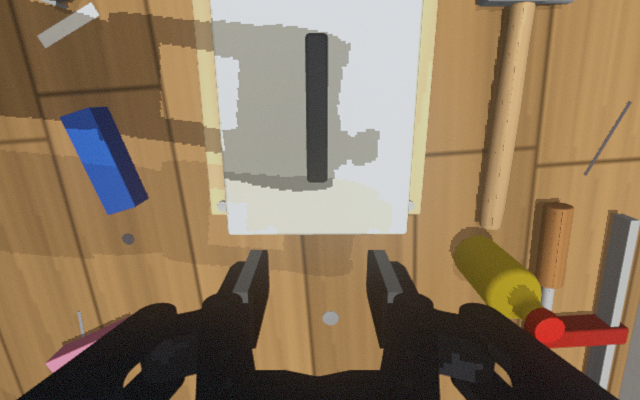

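The lid sits on the box with its near edge from (229,234) to (406,234). The handle runs from (316,33) to (317,182).

```bash
python3 - <<'E'
from h import *
c=camera("wrist")
a,b=ray(c,(229,234),.094),ray(c,(406,234),.094); print(a,b,np.linalg.norm(a-b),"exp",st(-.084,-.114),st(.084,-.114))
H=[ray(c,p,.139) for p in((316,33),(317,182))]; print(H,np.mean(H,0),np.linalg.norm(H[0]-H[1]))
for n,p in dict(c0=(-.076,-.106),c1=(.076,-.106),c2=(.076,.106),c3=(-.076,.106)).items(): print(n,st(*p))
to((*st(-.074,-.103),.094+.027+.03),BY)
E
```

```text
[ 0.49485766 -0.02835626  0.094     ] [ 0.65902654 -0.03949006  0.094     ] 0.16454599083434612 exp [ 0.4911726 -0.0323031] [ 0.65881783 -0.04321542]
[array([0.58685607, 0.1298484 , 0.139     ]), array([0.5805316 , 0.02637682, 0.139     ])] [0.58369383 0.07811261 0.139     ] 0.10366468999312174
c0 [ 0.49967534 -0.02483963]
c1 [ 0.65135436 -0.03471268]
c2 [0.66512466 0.17683963]
c3 [0.51344564 0.18671268]
shift [-0.0443 -0.0749  0.1351] turn [-0.    -0.    -0.002] q6 -0.11
```

```bash
python3 -m jog '[-0.02,-0.04,0,0,0,0,1,-0.044,-0.075,0.03,0,0,0,1,-0.044,-0.075,0.09,0,0,0,1,-0.044,-0.075,0.14,0,0,0,1,-0.044,-0.075,0.155,0,0,0,1,-0.044,-0.075,0.165,0,0,0,1,-0.044,-0.075,0.168,0,0,0,1,-0.044,-0.075,0.17,0,0,0,1,-0.044,-0.075,0.17,0,0,0,1]'
```

```text
time_s: 23.9
eef_pos: [0.5032, -0.022, 0.1186]
eef_rot: [0.001, 0.73, 0.683, 0.001]
wrist_force: [-2.9, 1.9, 6.3]
opening: -0.001
grasp_force: 3.4
```

```bash
python3 -m jog '[0,0,0.002,0,0,0,1,0,0,0.004,0,0,0,1,0,0,0.006,0,0,0,1,0,0,0.006,0,0,0,1]'; python3 -m jog '[0,0,0.002,0,0,0,1,0,0,0.004,0,0,0,1,0,0,0.004,0,0,0,1]'
```

```text
time_s: 24.4
eef_pos: [0.5032, -0.0222, 0.1135]
eef_rot: [0.001, 0.73, 0.684, 0.0]
wrist_force: [-7.6, 0.7, 16.5]
opening: 0.001
grasp_force: 8.4
time_s: 24.78
eef_pos: [0.5034, -0.0222, 0.113]
eef_rot: [0.001, 0.73, 0.684, 0.0]
wrist_force: [-22.4, 3.4, 50.0]
opening: 0.001
grasp_force: 25.4
```

```bash
python3 -m jog '[0,0,-0.025,0,0,0,1,0,0.05,-0.03,0,0,0,1,0,0.1,-0.03,0,0,0,1,0,0.148,-0.03,0,0,0,1,0,0.148,-0.03,0,0,0,1,0,0.148,-0.018,0,0,0,1,0,0.148,-0.012,0,0,0,1,0,0.148,-0.008,0,0,0,1,0,0.148,-0.005,0,0,0,1,0,0.148,-0.003,0,0,0,1,0,0.148,-0.002,0,0,0,1,0,0.148,-0.002,0,0,0,1]'
```

```text
time_s: 26.28
eef_pos: [0.6487, -0.0316, 0.1131]
eef_rot: [-0.0, 0.73, 0.684, -0.001]
wrist_force: [-16.0, 0.8, 30.7]
opening: 0.003
grasp_force: 15.0
```

```bash
python3 -m jog '[0,0,-0.025,0,0,0,1,0.05,0,-0.03,0,0,0,1,0.11,0,-0.03,0,0,0,1,0.17,0,-0.03,0,0,0,1,0.206,0,-0.03,0,0,0,1,0.206,0,-0.03,0,0,0,1,0.206,0,-0.018,0,0,0,1,0.206,0,-0.012,0,0,0,1,0.206,0,-0.008,0,0,0,1,0.206,0,-0.005,0,0,0,1,0.206,0,-0.003,0,0,0,1,0.206,0,-0.001,0,0,0,1,0.206,0,0,0,0,0,1]'
python3 -m jog '[0,0,-0.025,0,0,0,1,0,-0.05,-0.03,0,0,0,1,0,-0.1,-0.03,0,0,0,1,0,-0.148,-0.03,0,0,0,1,0,-0.148,-0.03,0,0,0,1,0,-0.148,-0.018,0,0,0,1,0,-0.148,-0.012,0,0,0,1,0,-0.148,-0.008,0,0,0,1,0,-0.148,-0.005,0,0,0,1,0,-0.148,-0.003,0,0,0,1,0,-0.148,-0.001,0,0,0,1,0,-0.148,0,0,0,0,1]'
```

```text
time_s: 27.9
eef_pos: [0.6633, 0.1726, 0.1133]
eef_rot: [-0.0, 0.731, 0.683, -0.0]
wrist_force: [-17.0, -1.5, 34.8]
opening: -0.004
grasp_force: 17.2
time_s: 29.4
eef_pos: [0.5168, 0.1832, 0.1128]
eef_rot: [0.0, 0.73, 0.684, -0.001]
wrist_force: [-20.9, -4.6, 49.9]
opening: -0.0
grasp_force: 24.5
```

```bash
python3 -m jog '[0,0,-0.05,0,0,0,1,0,0,-0.11,0,0,0,1,0,0,-0.17,0,0,0,1,0,0.02,-0.2,0,0,0,1,0,0.02,-0.22,0,0,0,1,0,0.02,-0.22,0,0,0,1]'
python3 - <<'E'
from h import *
c=camera("wrist"); save(c,"w10.png"); np.save("w10.npy",c["extrinsics"])
for k in("tread","pedal","valve"): print(k,[(np.round(d["xyz"],3).tolist(),round(d["confidence"],2)) for d in spot_in(c,k)])
E
```

```text
time_s: 30.15
eef_pos: [0.5372, 0.1821, 0.3295]
eef_rot: [0.001, 0.73, 0.683, 0.001]
wrist_force: [-0.5, 0.6, 0.8]
opening: -0.001
grasp_force: 0.0
tread [([0.616, 0.325, 0.096], 0.73)]
pedal [([0.613, 0.328, 0.096], 0.69)]
valve [([0.542, 0.245, 0.091], 0.87)]
```

View pics/w10.png

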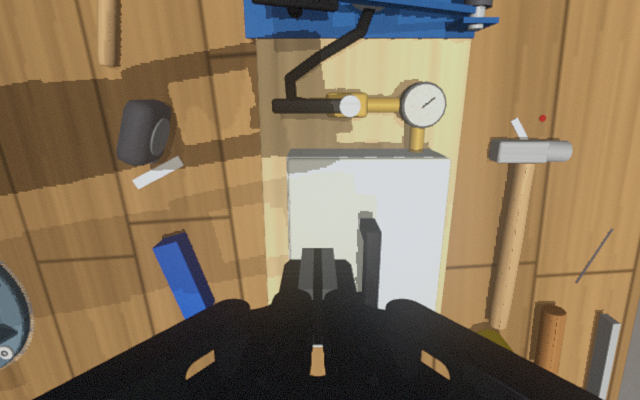

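The lid is flush on the box, with its far edge at rows 155-158. The valve pivot is at (349,105) and its lever end at (273,106). The tread is cut off at the top, so I'll move 0.12 m to the left.

```bash
python3 -m jog '[0.06,0,0,0,0,0,1,0.12,0,0,0,0,0,1,0.14,0,0,0,0,0,1,0.14,0,0,0,0,0,1]'
python3 - <<'E'
from h import *
c=camera("wrist"); save(c,"w11.png"); np.save("w11.npy",c["extrinsics"])
for k in("tread","pedal","valve"): print(k,[(np.round(d["xyz"],3).tolist(),round(d["confidence"],2)) for d in spot_in(c,k)])
d={"extrinsics":np.load("w10.npy"),"mtx":c["mtx"]}
print("lid edge",ray(d,(289,159),.088),ray(d,(446,158),.088),"exp",st(-.084,.114),st(.084,.114))
print("valve",ray(d,(349,105),.095),ray(d,(273,106),.091))
E
```

```text
time_s: 30.85
eef_pos: [0.5442, 0.3228, 0.3268]
eef_rot: [-0.0, 0.729, 0.684, -0.001]
wrist_force: [-1.0, -1.0, 0.6]
opening: 0.001
grasp_force: 0.0
tread [([0.558, 0.369, 0.129], 0.9)]
pedal [([0.56, 0.373, 0.13], 0.6), ([0.542, 0.248, 0.092], 0.43)]
valve [([0.541, 0.248, 0.093], 0.93)]
lid edge [0.51043619 0.19537806 0.088     ] [0.66911017 0.18578833 0.088     ] exp [0.50598217 0.19521542] [0.6736274 0.1843031]
valve [0.5725726  0.24431222 0.095     ] [0.49989775 0.24810215 0.091     ]
```

View pics/w11.png

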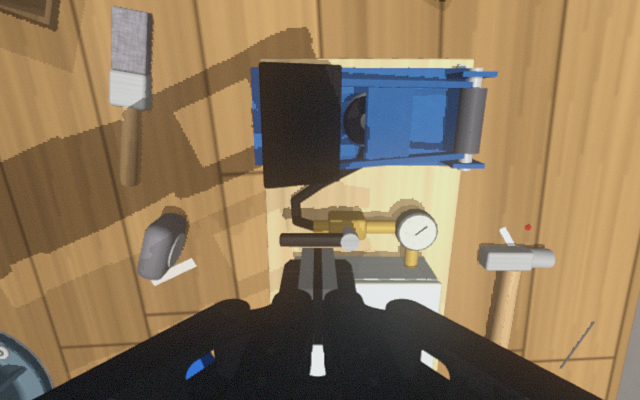

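Tread corners are at (262,62), (341,66), (340,186) and (263,188), with the middle near (301,125).

```bash
python3 - <<'E'
from h import *
c={"extrinsics":np.load("w11.npy"),"mtx":camera("wrist")["mtx"]}
W=[ray(c,p,z) for p,z in(((262,62),.157),((341,66),.129),((340,186),.129),((263,188),.157))]
print(np.round(W,4),np.mean(W,0)); m=np.mean(W,0)
print("hinge",ray(c,(469,125),.062))
to((m[0],m[1],.18),BY)
to((*(m[:2]-st(.019,0)+BC),.088),BY)
E
```

```text
[[0.5088 0.4221 0.157 ]
 [0.5697 0.4175 0.129 ]
 [0.5643 0.3154 0.129 ]
 [0.4992 0.3249 0.157 ]] [0.53551167 0.36996945 0.143     ]
hinge [0.70545943 0.35558502 0.062     ]
shift [ 0.0487 -0.0129  0.1483] turn [ 0.     0.    -0.003] q6 0.41
shift [ 0.0487 -0.0319  0.2403] turn [ 0.     0.    -0.003] q6 0.41
```

```bash
python3 -m jog '[0.049,-0.013,0.06,0,0,0,1,0.049,-0.013,0.12,0,0,0,1,0.049,-0.013,0.145,0,0,0,1,0.049,-0.013,0.155,0,0,0,1,0.049,-0.015,0.17,0,0,0,1,0.049,-0.019,0.185,0,0,0,1,0.049,-0.023,0.2,0,0,0,1,0.049,-0.027,0.215,0,0,0,1,0.049,-0.03,0.228,0,0,0,1,0.049,-0.031,0.236,0,0,0,1,0.049,-0.032,0.241,0,0,0,1,0.049,-0.032,0.243,0,0,0,1,0.049,-0.032,0.243,0,0,0,1]'
```

```text
time_s: 32.72
eef_pos: [0.5213, 0.3732, 0.0945]
eef_rot: [0.003, 0.73, 0.683, 0.005]
wrist_force: [-8.2, -8.4, 35.9]
opening: 0.004
grasp_force: 16.9
```

```bash
python3 -m jog '[0,0.005,-0.028,0,0,0,1,0,0.013,-0.058,0,0,0,1,0,0.019,-0.088,0,0,0,1,0,0.019,-0.105,0,0,0,1,0,0.019,-0.11,0,0,0,1,0,0.019,-0.11,0,0,0,1,0,0.019,-0.105,0,0,0,1,0,0.019,-0.088,0,0,0,1,0,0.015,-0.07,0,0,0,1,0,0.011,-0.055,0,0,0,1,0,0.008,-0.04,0,0,0,1,0,0.004,-0.025,0,0,0,1,0,0.001,-0.012,0,0,0,1,0,0,-0.005,0,0,0,1,0,0,0,0,0,0,1,0,0,0,0,0,0,1]'
python3 -m jog '[0,0.005,-0.028,0,0,0,1,0,0.013,-0.058,0,0,0,1,0,0.019,-0.088,0,0,0,1,0,0.019,-0.105,0,0,0,1,0,0.019,-0.11,0,0,0,1,0,0.019,-0.11,0,0,0,1,0,0.019,-0.105,0,0,0,1,0,0.019,-0.088,0,0,0,1,0,0.015,-0.07,0,0,0,1,0,0.011,-0.055,0,0,0,1,0,0.008,-0.04,0,0,0,1,0,0.004,-0.025,0,0,0,1,0,0.001,-0.012,0,0,0,1,0,0,-0.005,0,0,0,1,0,0,0,0,0,0,1,0,0,0,0,0,0,1]'
```

```text
time_s: 34.72
eef_pos: [0.5189, 0.3732, 0.0943]
eef_rot: [0.002, 0.73, 0.684, 0.002]
wrist_force: [-18.2, -14.9, 61.9]
opening: 0.002
grasp_force: 30.7
time_s: 36.72
eef_pos: [0.5189, 0.3731, 0.0943]
eef_rot: [0.002, 0.73, 0.684, 0.002]
wrist_force: [-18.5, -14.5, 60.0]
opening: 0.001
grasp_force: 30.2
```

```bash
python3 -m jog '[0,0.005,-0.028,0,0,0,1,0,0.013,-0.058,0,0,0,1,0,0.019,-0.088,0,0,0,1,0,0.019,-0.11,0,0,0,1,0,0.019,-0.15,0,0,0,1,0,0.019,-0.18,0,0,0,1,0,0.019,-0.18,0,0,0,1]'
python3 - <<'E'
from h import *
c=camera("wrist")
to((*st(-.065,.141),.2),BY); print(st(-.065,.141))
A=np.array([-.020,.165])
for th,r,e in((0,.045,-.006),(0,.045,.003),(.3,.044,.003),(.6,.042,.003),(.9,.04,.003),(1.2,.037,.003),(1.45,.035,.003),(1.57,.034,.003),(1.57,.034,.006)):
    u=np.array([-np.cos(th),np.sin(th)]);n=np.array([np.sin(th),np.cos(th)])
    f=A+r*u-(.007+.0145*n[0]+.011*n[1]-e)*n
    print(th,"toolx",round(f[1]-.141,4),"tooly",round(f[0]+.065,4))
E
```

```text
time_s: 37.6
eef_pos: [0.536, 0.3722, 0.2667]
eef_rot: [0.001, 0.73, 0.683, 0.002]
wrist_force: [-0.2, 0.3, -0.5]
opening: 0.0
grasp_force: 0.0
shift [-0.1511  0.0016  0.0645] turn [ 0.    -0.    -0.001] q6 0.49
[0.52669581 0.22092427]
0 toolx 0.0 tooly 0.0
0 toolx 0.009 tooly 0.0
0.3 toolx 0.019 tooly -0.0026
0.6 toolx 0.0302 tooly -0.0017
0.9 toolx 0.0415 tooly 0.0027
1.2 toolx 0.0507 tooly 0.0116
1.45 toolx 0.0564 tooly 0.0212
1.57 toolx 0.058 tooly 0.0265
1.57 toolx 0.058 tooly 0.0295
```

```bash
python3 -m jog '[-0.05,0.002,0,0,0,0,1,-0.11,0.002,0,0,0,0,1,-0.151,0.002,0,0,0,0,1,-0.151,0.002,0,0,0,0,1,-0.151,0.002,0.06,0,0,0,1,-0.151,0.002,0.11,0,0,0,1,-0.151,0.002,0.145,0,0,0,1,-0.151,0.002,0.162,0,0,0,1,-0.151,0.002,0.162,0,0,0,1]'
python3 -c "
from h import *
to((*st(-.065,.141),.103),BY)"
```

```text
time_s: 38.78
eef_pos: [0.526, 0.2214, 0.1016]
eef_rot: [-0.001, 0.73, 0.684, -0.001]
wrist_force: [0.1, -0.6, 0.2]
opening: -0.004
grasp_force: 0.0
shift [-0.0004  0.0007 -0.0014] turn [-0.003  0.001 -0.   ] q6 0.26
```

```bash
python3 -m jog '[0.004,0,-0.001,0,0,0,1,0.009,0,-0.001,0,0,0,1,0.014,-0.0015,-0.001,0,0,0,1,0.019,-0.0025,-0.001,0,0,0,1,0.025,-0.002,-0.001,0,0,0,1,0.03,-0.0015,-0.001,0,0,0,1]'
python3 -m jog '[0.006,0.002,0,0,0,0,1,0.0115,0.0045,0,0,0,0,1,0.016,0.0085,0,0,0,0,1,0.0205,0.013,0,0,0,0,1]'
```

```text
time_s: 39.52
eef_pos: [0.5274, 0.2513, 0.1042]
eef_rot: [-0.0, 0.73, 0.683, -0.0]
wrist_force: [-0.1, -3.1, 0.7]
opening: 0.001
grasp_force: 1.5
time_s: 40.02
eef_pos: [0.5417, 0.2708, 0.1039]
eef_rot: [-0.0, 0.73, 0.683, -0.001]
wrist_force: [-2.1, -2.8, 0.0]
opening: 0.002
grasp_force: 1.7
```

```bash
python3 -m jog '[0.003,0.004,0,0,0,0,1,0.0055,0.0085,0,0,0,0,1,0.007,0.0125,0,0,0,0,1,0.0075,0.016,0,0,0,0,1,0.0075,0.018,0,0,0,0,1,0.0075,0.018,0,0,0,0,1]'
```

```text
time_s: 40.78
eef_pos: [0.556, 0.2771, 0.1036]
eef_rot: [-0.003, 0.73, 0.684, -0.004]
wrist_force: [-20.0, -3.1, 11.2]
opening: 0.001
grasp_force: 9.9
```

The force rose to 20 N, so the lever is at its stop. I'll back off, rise and look.

```bash
python3 -m jog '[0,-0.012,0,0,0,0,1,-0.005,-0.02,0,0,0,0,1,-0.005,-0.02,-0.05,0,0,0,1,-0.005,-0.02,-0.11,0,0,0,1,-0.005,-0.02,-0.17,0,0,0,1,-0.005,-0.02,-0.2,0,0,0,1,-0.04,-0.02,-0.22,0,0,0,1,-0.04,-0.02,-0.22,0,0,0,1]'
python3 - <<'E'
from h import *
c=camera("wrist"); save(c,"w12.png"); np.save("w12.npy",c["extrinsics"])
E
```

```text
time_s: 41.78
eef_pos: [0.5392, 0.237, 0.3272]
eef_rot: [0.002, 0.731, 0.683, 0.003]
wrist_force: [0.1, 0.3, -0.6]
opening: 0.002
grasp_force: 0.0
```

View pics/w12.png

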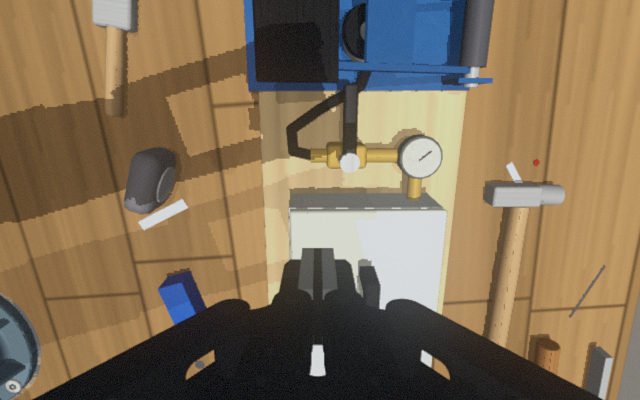

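The lever now points straight at the pump, from (349,162) to (351,86), so it is across the pipe. The lid is flat and the pedal is up. I'm handing in.

```bash
python3 -c "
from bench import hand_in; print(hand_in())"
```

```text
the job is handed in; nothing more can be done
None
```

I handed the job in and no verdict came back: both blanks I found are in the box, the lid is pressed home corner by corner, the pedal had three strokes to its stop, and the valve lever lies across the pipe at its stop.

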